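# Step the probe slide by one turn of its hand wheel

### The job

Move the probe carriage on by one step: with a fingertip or the outside of the fingers, push the hand wheel round by its upright handle through exactly one full turn, clockwise as seen from above, so that the handle stops where it started. Touch only the handle and push it gently, never gripping it, and leave the rim and spokes, the carriage and the things lying around the slide alone. Finish with the robot clear of everything and the wheel standing still.

Things in the scene. Friction and masses are not known exactly. Their poses are not given: they have to be found in the camera images.
- slide_base: Fixed probe slide: a grey gear pedestal (85 mm square on a 120 mm square foot) that carries the hand wheel, and beyond it a low steel rail 400 mm long. Origin: on the table surface under the wheel's axis; z up. The rail runs along its y axis, centred 160 mm along its +x (away from the robot). The slide stands at a different place and yaw (up to 0.5 rad) each time; it does not move when pushed.
- wheel_centre (a point): Point on the wheel's vertical axis, level with the top of the rim, 118 mm above the table. The wheel lies flat: black rim 146 mm outside diameter, rim section 16 mm thick, three thin aluminium spokes, steel hub 32 mm in diameter whose top is 121 mm above the table.
- wheel_handle: The upright black handle standing on the rim at the end of one spoke, 21 mm in diameter, fixed to the wheel and going round with it on a circle of 65 mm radius about the wheel's axis. Origin: on the handle's axis, 110 mm above the table (mid-height of the rim); z up. The free part of the handle runs from 118 mm to 168 mm above the table; pushed at its upper half it meets only the fingertips, lower down also the thicker parts of a gripper.
- handle_top (a point): Centre of the flat top of the handle, 168 mm above the table.
- handwheel (a joint): Turn of the hand wheel in rad; grows clockwise seen from above, one turn = 6.283. It stands anywhere between 0.3 and 5.5 at the start and has stops at 0 and 12.57, so one clockwise turn is always free. At 0 the handle lies on the -x side of the axis in the frame of the slide base. Friction about 0.1 N m (some 2 N at the handle); it stays where it is left and does not run on.
- wheel_rim: Rim and spokes of the hand wheel, turning with it; origin on the axis, 110 mm above the table. Not to be pushed.
- carriage_plate: Aluminium carriage on the rail (74 x 80 mm, 22 mm thick) with a white post and a small brass probe head; top 133 mm above the table. Origin: centre of the underside, 40 mm above the table. It is geared to the wheel: each clockwise turn moves it 40 mm along the slide base's +y. Not to be touched.
- bottle: Loose clear bottle, 54 mm in diameter, 140 mm tall, standing about 200 mm to the left of the wheel; origin: centre of its underside.
- screwdriver: Loose screwdriver, 200 mm long, 26 mm thick handle, lying on the table 190 to 240 mm to the right of the wheel; origin: underside of its middle, x along the shaft to the tip.
- spool: Loose spool standing on its flange, 54 mm in diameter, 40 mm tall, left of the wheel and nearer the robot; origin: centre of its underside.

How it is judged:
On the way:
1. the handle has gone half-way round clockwise: it is on the far side of the wheel from where it started, and the carriage has gone on by about half a step (distance of handle_top from where it was at the start of the episode above 0.11 m and distance of carriage_plate from where it was at the start of the episode between 0.012 and 0.028 m), for 0.05 s.
At the end, for the whole second after the job is handed in: The wheel stands still after exactly one clockwise turn: the handle is within 12 mm (about 10 degrees) of where it started and the carriage has gone on by 40 mm (37 to 43 mm); bottle, screwdriver and spool are within 20 mm of where they were (distance of handle_top from where it was at the start of the episode below 0.012 m and distance of carriage_plate from where it was at the start of the episode between 0.037 and 0.043 m and value of joint handwheel above 6.3 rad and velocity of joint handwheel between -0.05 and 0.05 rad/s and distance of each of bottle, screwdriver, spool from where it was at the start of the episode below 0.02 m); the robot touches nothing.
It fails at once if the handle is gripped or pushed hard (over 30 N) (contact force between the fingers and wheel_handle above 30 N).
It fails at once if the rim or spokes are pushed instead of the handle (over 5 N) (contact force between any of the fingers, the arm and wheel_rim above 5 N).
It fails at once if the carriage is pushed (over 3 N) (contact force between any of the fingers, the arm and carriage_plate above 3 N).
It fails at once if a thing lying around is moved by more than 20 mm, lifted or tipped (distance of any of bottle, screwdriver, spool from where it was at the start of the episode above 0.02 m or angle between any of bottle, spool's own z axis and vertical above 0.35 rad).
It also fails if it takes over 70 s, if anything falls off the work surface, if the arm or the gripper's body presses on something with over 40 N, if the wrist force passes 120 N, or if a joint passes its speed limit or range.

### The arm

A 7-joint arm with a two-finger parallel gripper is mounted at the origin on the work surface. World frame = base frame: x ahead of the robot, y to its left, z up, the work surface at z = 0. Lengths are in m, angles in rad, forces in N, time in s.
With the tool pointing down it reaches from about 0.4 to 0.85 m from the base axis. Payload 10.4 kg.
Tool frame: the origin (TCP) lies at the very end of the fingers, on their centre line; the grasp point (between the pads) lies 19 mm behind it (r.pinch_z is the distance from the TCP to the grasp point, in m); z points along the fingers, y is the line along which they close (so a half turn about z gives the same grasp; the last joint's range is limited). The gripper opens to 87 mm and grips with 3 to 60 N. Pads are 19 mm wide; open, the fingers measure 117 mm over their backs; the gripper's body (75 mm by 190 mm) begins 51 mm behind the grasp point.
Start: joints at [1.253, 0.332, -0.065, 1.46, 0.022, 1.35, -0.088], TCP at [0.182, -0.598, 0.223] pointing down, gripper open.
Joint ranges: [-2.6, 2.6], [-0.5, 2.12], [-1.47, 1.34], [0.16, 2.42], [-1.27, 4.41], [0.06, 2.06], [-2.6, 2.6]. Speed limits (rad/s): [2.22, 2.22, 2.79, 2.79, 3.14, 3.14, 3.14].

### API

Orientations are given as a unit quaternion [x, y, z, w].
In Python, from bench import sensors, vision, r gives the robot as it stands.
- The arm moves only by the shell command python3 -m crank 'ROWS' [OPENING] [FORCE]. ROWS is JSON, a list of rows, each a list of 2 entries, a list of its own where there are three numbers: the shift along the tool's x, y, z normalised to -1 to 1, where 1 is 3 cm, then the turn about the tool's z normalised to -1 to 1, where 1 is 8 degrees. A call has 1 to 12 rows; each row shifts and turns the commanded pose from where the row before left it, along the tool's axes as they then stand; what a row does not reach is not made up. A row lasts 1/8 s, in which the tool goes at most 62.5 mm and 10.7 degrees, less where a joint would pass 70% of its speed; a pose out of reach is approached as far as the arm can. A call with a number of a shift or a turn outside -1 to 1 is refused whole. A call with a gripper value outside its range is refused whole. OPENING is the opening, from 0 (shut) to 1 (fully open), set as the call begins (- or left out, the last holds). The fingers move at their own pace and stop on an object; FORCE is the grip in N (left out, the last holds). Time passes only in rows, so rows that do not move let the fingers close. It gives the time, the measured TCP pose, the force, the opening and the grip force at its end, in the units of the state.
- sensors.read_state(): the state, without advancing time (a new reading comes with each control period).
- vision.camera(name): name is "scene" or "top"; returns the picture (384x512x3 uint8, red, green, blue); there is no depth.
- vision.camera_model(name): a dict with "vertical_fov" (degrees; the focal length in pixels is half the picture's height over the tangent of half this angle, whatever the lens; pixels are square), "cx", "cy" (the principal point, pixels), "dist" ([k1, k2, p1, p2, k3] as OpenCV has them; the pictures are not rectified), "camera_from_world" (4x4, takes a point from world to camera coordinates). Camera axes: x right, y down, z forward; pixel columns grow to the right and rows downward; lengths in m; the calibration is good to about 2 mm. A picture is of the moment at which its call begins. camera_model takes no time and is no camera call.
- r.close_job(): hands the job in; it is judged then, once.
The state is a dict: "time": time; "joint_positions": joint angles; "joint_vel": joint speeds; "joint_torque": joint torques, N m; "ee_pos": TCP position; "eef_rot": TCP orientation; "ft_force": force on the tool from outside, world axes, zero at the start; "torque": the same for the moment, N m; "width": finger opening in m; "grip_force": force on a finger pad.
Only numpy, scipy, OpenCV 4.12 (cv2) and the standard library are available. Lean on these libraries where they do the work, as an engineer would, in place of code of your own. Each camera call takes 0.05 s, during which the arm holds its last target. There are 200 camera calls.

## Working session

There is one attempt and no reset: what is moved stays moved. The work goes in short steps, Python scripts to look and compute and a shell command to move; the robot and the scene stay as the last step left them, time stands still between calls to the robot, and variables do not carry over. Pictures are saved under pics/ and viewed, at most 10 in all, crops included, and the job is handed in when it is done.

```bash
ls; mkdir -p pics; python3 - <<'E'
from bench import sensors, vision, r
import cv2,numpy as np
for n in("scene","top"):
    im=vision.camera(n); cv2.imwrite(f"pics/{n}0.png",cv2.cvtColor(im,cv2.COLOR_RGB2BGR)); m=vision.camera_model(n); print(n,m)
s=sensors.read_state(); print(s)
E
```

```text
pics
scene {'vertical_fov': 50.45433338651054, 'cx': 256.48418970353816, 'cy': 191.47451432548732, 'dist': array([-0.05609136,  0.        ,  0.        ,  0.        ,  0.        ]), 'camera_from_world': array([[ 0.07034668,  0.99733411, -0.01939109, -0.10018241],
       [ 0.73981141, -0.06520229, -0.66964748, -0.32366555],
       [-0.66912662,  0.03276172, -0.74242592,  1.36026194],
       [ 0.        ,  0.        ,  0.        ,  1.        ]])}
top {'vertical_fov': 51.75266555874518, 'cx': 254.28952640945133, 'cy': 198.15003828901496, 'dist': array([0.00143692, 0.        , 0.        , 0.        , 0.        ]), 'camera_from_world': array([[-0.01336059, -0.99948382, -0.02921635,  0.07515529],
       [-0.99137767,  0.01705003, -0.12992159,  0.55391068],
       [ 0.13035267,  0.0272286 , -0.99109373,  0.88985778],
       [ 0.        ,  0.        ,  0.        ,  1.        ]])}
{'time': 0.1, 'joint_positions': array([ 1.25340858,  0.33283386, -0.06468749,  1.46084268,  0.02159446,
        1.34990055, -0.08849663]), 'joint_vel': array([ 6.38409959e-04, -3.03070300e-03, -6.74059221e-04, -1.67912832e-03,
       -2.35403052e-04, -1.06318582e-03, -3.03754401e-05]), 'joint_torque': array([ 1.15397797e-03, -6.24546719e+01,  2.45661533e-02, -3.90720141e+01,
       -6.14500511e-02,  3.65325075e-02,  9.00165378e-05]), 'ee_pos': array([ 0.18147763, -0.59771533,  0.22182473]), 'eef_rot': array([ 9.89156291e-01,  1.46865300e-01, -1.22248332e-04, -6.32984292e-04]), 'ft_force': array([ 0.30259295, -0.32100216, -0.61903133]), 'torque': array([ 0.03840016, -0.0284778 , -0.01625707]), 'grip_force': 0.0, 'width': 0.0867817392182381}
```

View pics/top0.png

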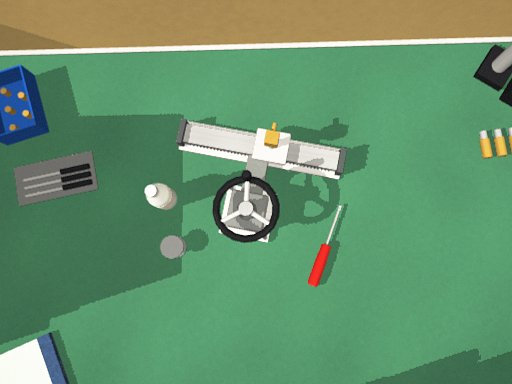

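View pics/scene0.png

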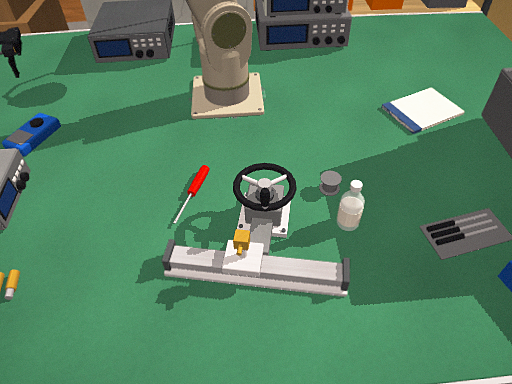

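The top view shows the hub at about (246,209), with the black handle near (246,175) on the far (+x) side. The bottle is at (160,197), the spool at (173,247) and the screwdriver at (325,245). I'll measure the wheel and handle next.

```bash
cat > h.py <<'E'
import cv2,numpy as np
from bench import sensors, vision, r
def K(n):
    m=vision.camera_model(n); f=192/np.tan(np.radians(m["vertical_fov"]/2))
    return np.array([[f,0,m["cx"]],[0,f,m["cy"]],[0,0,1.]]),np.array(m["dist"]),np.array(m["camera_from_world"])
def ray(n,uv,z):
    k,d,T=K(n); p=cv2.undistortPoints(np.array(uv,float).reshape(-1,1,2),k,d).reshape(-1,2)
    R=T[:3,:3]; c=-R.T@T[:3,3]; v=np.c_[p,np.ones(len(p))]@R
    return c+v*((z-c[2])/v[:,2])[:,None]
def px(n,P):
    k,d,T=K(n); return cv2.projectPoints(np.array(P,float).reshape(-1,1,3),cv2.Rodrigues(T[:3,:3])[0],T[:3,3],k,d)[0].reshape(-1,2)
def grab(n,name):
    im=cv2.cvtColor(vision.camera(n),cv2.COLOR_RGB2BGR); cv2.imwrite(f"pics/{name}.png",im); return im
E
python3 - <<'E'
from h import *
im=cv2.imread("pics/top0.png"); g=im.max(2)
c=np.array([246,209.])
# inner edge of rim: flood of non-black; use outer contour of black blob
m=((g<45)).astype(np.uint8); m[:,:205]=0;m[:,290:]=0;m[:165]=0;m[250:]=0
_,l,st,_=cv2.connectedComponentsWithStats(m); i=1+np.argmax(st[1:,4]); m=(l==i).astype(np.uint8)
cn=max(cv2.findContours(m,cv2.RETR_EXTERNAL,cv2.CHAIN_APPROX_NONE)[0],key=len).reshape(-1,2)
P=ray("top",cn,0.110)[:,:2]
for _ in range(5):
    A=np.c_[2*P,np.ones(len(P))]; s=np.linalg.lstsq(A,(P**2).sum(1),rcond=None)[0]; R=np.sqrt(s[2]+s[:2]@s[:2])
    e=np.abs(np.linalg.norm(P-s[:2],axis=1)-R); P=P[e<max(.003,np.median(e)*2)]
print("rim centre",s[:2],R,len(P),len(cn))
# hub: bright blob
C=np.r_[s[:2],.121]; print(px("top",[C]),px("scene",[C]))
k,d,T=K("top");print("cam",-T[:3,:3].T@T[:3,3])
a=cv2.resize(im[160:260,195:295],(400,400),interpolation=cv2.INTER_CUBIC)
b=cv2.resize(cv2.imread("pics/scene0.png")[150:250,215:315],(400,400),interpolation=cv2.INTER_CUBIC)
cv2.imwrite("pics/crop.png",np.hstack([a,b]))
E
```

```text
rim centre [0.52431437 0.0837345 ] 0.06998381212782494 189 233
[[245.30637668 207.48540727]] [[264.37768336 181.64037466]]
cam [0.43414346 0.04144271 0.95609319]
```

View pics/crop.png

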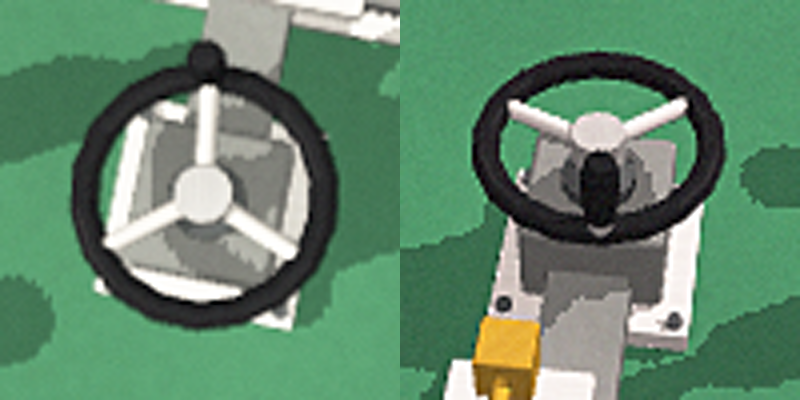

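The crop shows the hub at about (245.6,207.8) and the handle top at about (246.4,174.8) in the top view. In the scene view the handle is at about (264.8,190), on the +x side.

```bash
python3 - <<'E'
from h import *
h=ray("top",[245.6,207.9],.121); t=ray("top",[246.3,174.9],.168); t2=ray("scene",[264.8,189.5],.168)
print(h,t,t2, np.linalg.norm((t-h)[0,:2]),np.degrees(np.arctan2((t-h)[0,1],(t-h)[0,0])))
C=np.array([.5243,.0837,.168]);print(px("scene",[C+[.065,0,0]]),px("top",[C+[.065,0,0]]))
for n,uv,z in(("bottle",(162,197),.0),("spool",(173,247),.04),("sd",(325,245),.01)): print(n,ray("top",uv,z))
s=sensors.read_state()
from scipy.spatial.transform import Rotation as Ro
print(Ro.from_quat(s["eef_rot"]).as_matrix().round(3),s["time"])
E
```

```text
[[0.52341904 0.08311969 0.121     ]] [[0.58557143 0.07864834 0.168     ]] [[0.59103167 0.07926994 0.168     ]] 0.06231301394095456 -4.114863565159301
[[266.86155284 188.74503018]] [[243.79106555 173.13717834]]
bottle [[0.56663708 0.29428605 0.        ]]
spool [[0.44398703 0.25609552 0.04      ]]
sd [[ 0.44408788 -0.09816807  0.01      ]]
[[ 0.957  0.291 -0.   ]
 [ 0.291 -0.957  0.001]
 [-0.    -0.001 -1.   ]] 0.1
```

The wheel centre is about (0.524, 0.083) and the handle about (0.589, 0.079), at −4° from +x, so clockwise takes it towards −y first. I'll close the fingers, square the tool to the world axes and approach the +y side of the handle, above everything.

```bash
python3 -m crank '[[[0,0,0],0.71],[[0,0,0],0.71],[[0,0,0],0.71],[[1,-1,0],0],[[1,-1,0],0],[[1,-1,0],0],[[1,-1,0],0],[[1,-1,0],0],[[1,-1,0],0],[[1,-1,0],0],[[1,-1,0],0],[[1,-1,0],0]]' 0 5
python3 -c "
from h import *
print(sensors.read_state()['joint_positions'].round(2))"
```

```text
time: 1.6
ee_pos: [0.453, -0.3276, 0.2223]
eef_rot: [1.0, -0.001, -0.0, -0.0]
ft_force: [-0.3, -0.2, 0.3]
width: 0.0001
grip_force: 0.0
[ 0.78  0.2  -0.28  1.63  0.06  1.32 -1.07]
```

```bash
python3 -m crank '[[[0.34,-1,0],0],[[0.34,-1,0],0],[[0.34,-1,0],0],[[0.34,-1,0],0],[[0.34,-1,0],0],[[0.34,-1,0],0],[[0.34,-1,0],0],[[0.34,-1,0],0],[[0.34,-1,0],0],[[0.34,-1,0],0],[[0.34,-1,0],0],[[0.34,-1,0],0]]'
python3 -m crank '[[[0,-1,0],0],[[0,-1,0],0],[[0,-1,0],0],[[0,-0.4,0],0],[[0,0,0],0]]'
python3 - <<'E'
from h import *
s=sensors.read_state(); print(s['joint_positions'].round(2)); im=grab("scene","s1"); t=grab("top","t1")
b=cv2.resize(im[100:250,190:340],(450,450),interpolation=cv2.INTER_CUBIC); print(px("scene",[s["ee_pos"]]))
cv2.imwrite("pics/c1.png",b)
E
```

```text
time: 3.1
ee_pos: [0.5757, 0.0318, 0.2222]
eef_rot: [1.0, -0.001, -0.0, 0.0]
ft_force: [0.4, 0.1, 0.3]
width: 0.0003
grip_force: 0.0
time: 3.72
ee_pos: [0.5758, 0.1331, 0.2223]
eef_rot: [1.0, -0.001, -0.0, 0.0]
ft_force: [0.8, -1.2, -0.1]
width: 0.0004
grip_force: 0.0
[ 0.17  0.31 -0.58  1.53  0.17  1.35 -2.  ]
[[290.85714366 163.85203123]]
```

View pics/c1.png

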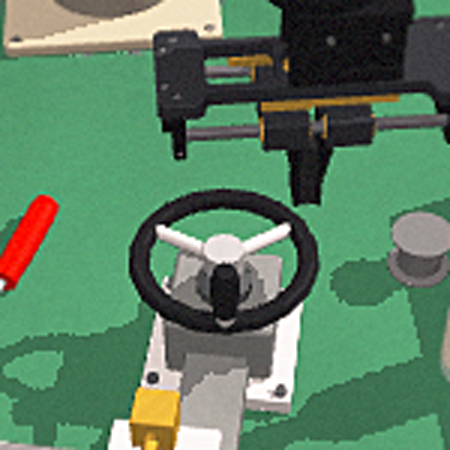

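The fingertip is at about (292,167), which agrees with the calibration, and it is clear on the +y side of the handle. Next I'll lower it and get the circle table.

```bash
python3 -m crank '[[[0,0,0.8],0],[[0,0,0.8],0],[[0,0,0.87],0],[[-0.07,0.27,0],0],[[0,0,0],0]]'
cat > tab.py <<'E'
from h import *
import sys
# rows (tool x=+x, tool y=-y) from current pose to circle angles
C=np.array([.524,.0833]); p=sensors.read_state()["ee_pos"][:2].copy()
for a in np.arange(float(sys.argv[1]),float(sys.argv[2])-1e-6,-float(sys.argv[3])):
    q=C+.065*np.array([np.cos(np.radians(a)),np.sin(np.radians(a))]); u=np.round((q-p)/.03*[1,-1],2)
    print(f"[[{u[0]:g},{u[1]:g},0],0]",end=","); p=p+u*[.03,-.03]
print()
E
python3 tab.py 36 12 4; python3 tab.py 36 36 4
```

```text
time: 4.45
ee_pos: [0.5744, 0.123, 0.1495]
eef_rot: [1.0, -0.002, 0.001, 0.0]
ft_force: [-0.5, -0.2, 0.4]
width: 0.0004
grip_force: 0.0
[[0.07,0.05,0],0],[[0.09,0.12,0],0],[[0.07,0.14,0],0],[[0.07,0.13,0],0],[[0.06,0.14,0],0],[[0.04,0.15,0],0],[[0.04,0.14,0],0],
[[0.07,0.05,0],0],
```

```bash
python3 -m crank '[[[0.07,0.05,0.02],0],[[0.09,0.12,0],0],[[0.07,0.14,0],0],[[0.07,0.13,0],0],[[0.06,0.14,0],0],[[0.04,0.15,0],0],[[0.04,0.14,0],0]]'
python3 - <<'E'
from h import *
t=grab("top","t2"); im=grab("scene","s2")
cv2.imwrite("pics/c2.png",np.hstack([cv2.resize(x,(400,400),interpolation=cv2.INTER_CUBIC) for x in (t[160:260,195:295],im[140:240,215:315])]))
E
python3 tab.py 2 -108 10
```

```text
time: 5.32
ee_pos: [0.587, 0.0983, 0.1478]
eef_rot: [1.0, -0.001, -0.0, 0.0]
ft_force: [0.5, -0.1, 0.1]
width: 0.0005
grip_force: 0.0
[[0.06,0.42,0],0],[[-0.02,0.38,0],0],[[-0.08,0.36,0],0],[[-0.15,0.35,0],0],[[-0.2,0.32,0],0],[[-0.26,0.27,0],0],[[-0.3,0.23,0],0],[[-0.34,0.17,0],0],[[-0.36,0.11,0],0],[[-0.38,0.05,0],0],[[-0.37,-0.02,0],0],[[-0.37,-0.09,0],0],
```

View pics/c2.png

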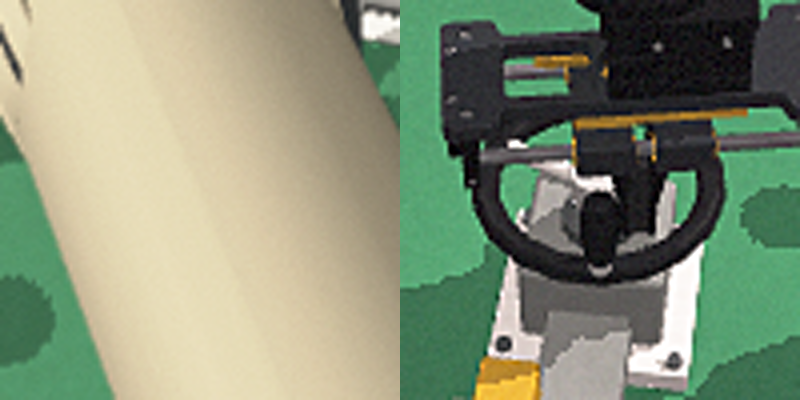

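The finger sits right beside the +y side of the handle, which is still at about (265,190). I'll start pushing round.

```bash
python3 -m crank '[[[0.02,0.15,0],0],[[0.04,0.27,0],0],[[-0.02,0.38,0],0],[[-0.08,0.36,0],0],[[-0.15,0.35,0],0],[[-0.2,0.32,0],0]]'
python3 - <<'E'
from h import *
im=grab("scene","s3")
cv2.imwrite("pics/c3.png",cv2.resize(im[140:240,215:315],(400,400),interpolation=cv2.INTER_CUBIC))
E
python3 tab.py -48 -158 10
```

```text
time: 6.18
ee_pos: [0.5745, 0.044, 0.1477]
eef_rot: [1.0, -0.001, -0.0, -0.001]
ft_force: [0.8, 4.6, -1.0]
width: 0.0004
grip_force: 1.7
[[-0.23,0.23,0],0],[[-0.3,0.23,0],0],[[-0.34,0.17,0],0],[[-0.36,0.11,0],0],[[-0.37,0.04,0],0],[[-0.38,-0.02,0],0],[[-0.37,-0.08,0],0],[[-0.35,-0.15,0],0],[[-0.31,-0.2,0],0],[[-0.28,-0.26,0],0],[[-0.23,-0.3,0],0],[[-0.17,-0.34,0],0],
```

View pics/c3.png

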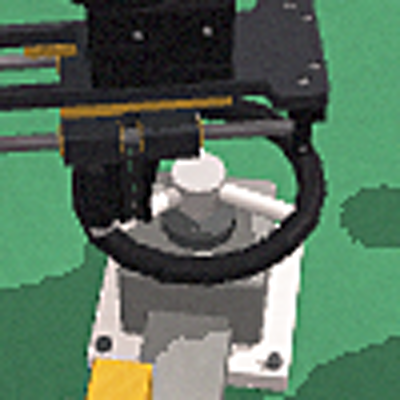

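The handle has moved round to the left side of the image, at about crop (98,200), and the finger is behind it at 4.6 N. I'll continue.

```bash
python3 -m crank '[[[-0.23,0.23,0],0],[[-0.3,0.23,0],0],[[-0.34,0.17,0],0],[[-0.36,0.11,0],0],[[-0.37,0.04,0],0],[[-0.38,-0.02,0],0],[[-0.37,-0.08,0],0],[[-0.35,-0.15,0],0],[[-0.31,-0.2,0],0],[[-0.28,-0.26,0],0],[[-0.23,-0.3,0],0],[[-0.17,-0.34,0],0]]'
python3 - <<'E'
from h import *
im=grab("scene","s4"); s=sensors.read_state()
print(s["joint_positions"].round(2))
cv2.imwrite("pics/c4.png",cv2.resize(im[140:290,165:315],(450,450),interpolation=cv2.INTER_CUBIC))
E
python3 tab.py -168 -278 10
```

```text
time: 7.72
ee_pos: [0.4638, 0.0616, 0.1477]
eef_rot: [1.0, -0.001, -0.0, 0.0]
ft_force: [1.0, -1.4, 0.3]
width: 0.0005
grip_force: 0.9
[ 0.35  0.09 -0.6   1.93  0.05  1.14 -1.84]
[[-0.1,-0.22,0],0],[[-0.04,-0.37,0],0],[[0.02,-0.38,0],0],[[0.08,-0.37,0],0],[[0.15,-0.34,0],0],[[0.21,-0.32,0],0],[[0.25,-0.28,0],0],[[0.3,-0.22,0],0],[[0.34,-0.18,0],0],[[0.36,-0.11,0],0],[[0.38,-0.04,0],0],[[0.37,0.02,0],0],
```

View pics/c4.png

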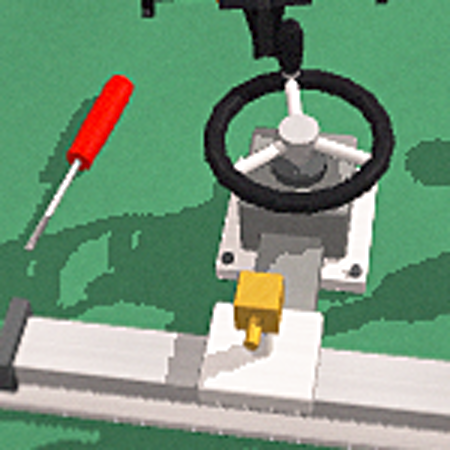

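The handle is at the robot side, about half a turn, with the finger just left of it, and the carriage has moved on. I'll continue.

```bash
python3 -m crank '[[[-0.1,-0.22,0],0],[[-0.04,-0.37,0],0],[[0.02,-0.38,0],0],[[0.08,-0.37,0],0],[[0.15,-0.34,0],0],[[0.21,-0.32,0],0],[[0.25,-0.28,0],0],[[0.3,-0.22,0],0],[[0.34,-0.18,0],0],[[0.36,-0.11,0],0],[[0.38,-0.04,0],0],[[0.37,0.02,0],0]]'
python3 tab.py -286 -340 9
```

```text
time: 9.28
ee_pos: [0.5347, 0.1439, 0.1475]
eef_rot: [1.0, -0.002, -0.001, 0.001]
ft_force: [-3.3, -3.9, 1.2]
width: 0.0004
grip_force: 2.3
[[0.24,-0.06,0],0],[[0.32,0.12,0],0],[[0.29,0.16,0],0],[[0.27,0.22,0],0],[[0.23,0.25,0],0],[[0.19,0.28,0],0],[[0.14,0.31,0],0],
```

```bash
python3 -m crank '[[[0.24,0.04,0],0],[[0.32,0.12,0],0],[[0.29,0.16,0],0],[[0.27,0.22,0],0],[[0.23,0.25,0],0],[[0.19,0.28,0],0],[[0.14,0.31,0],0],[[0,0,0],0],[[0,0,0],0]]'
python3 - <<'E'
from h import *
im=grab("scene","s5")
cv2.imwrite("pics/c5.png",np.hstack([cv2.resize(x[140:240,215:315],(400,400),interpolation=cv2.INTER_CUBIC) for x in (cv2.imread("pics/s2.png"),im)]))
E
python3 tab.py -343 -346 3
```

```text
time: 10.4
ee_pos: [0.5846, 0.1036, 0.1479]
eef_rot: [1.0, -0.001, 0.0, 0.0]
ft_force: [-0.7, 0.2, -0.2]
width: 0.0004
grip_force: 0.0
[[0.05,0.05,0],0],[[0.03,0.11,0],0],
```

View pics/c5.png

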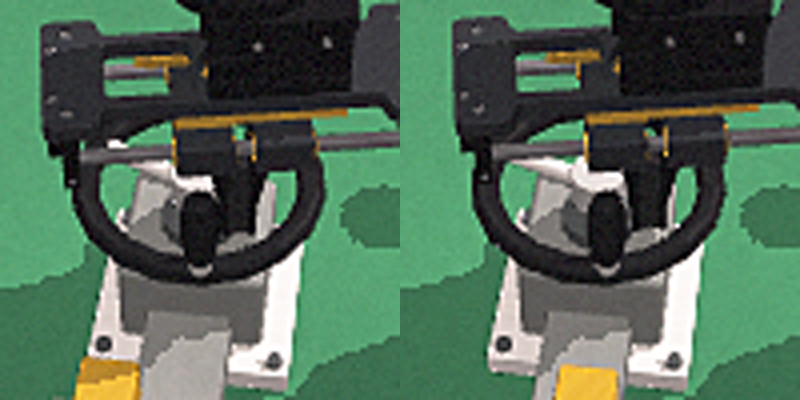

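The handle (right panel) is about 7 crop px, roughly 4 mm, short of its start. I'll nudge it 4–5 mm more, then back off and up and compare from above.

```bash
python3 -m crank '[[[0.04,0.08,0],0],[[0.03,0.08,0],0],[[0,0,0],0],[[0,-0.4,0],0],[[0,-0.5,0],0],[[0,-0.3,-0.8],0],[[0,0,-1],0],[[0,0,-1],0],[[0,0,-1],0],[[0,0,0],0]]'
python3 - <<'E'
from h import *
im=grab("scene","s6")
a=cv2.imread("pics/scene0.png"); 
cv2.imwrite("pics/c6.png",np.hstack([cv2.resize(x[150:250,215:315],(400,400),interpolation=cv2.INTER_CUBIC) for x in (a,im)]))
# handle free part: dark blob inside rim in rows 180-198
for x in(a,im):
    m=x.max(2)[186:198,250:280]<45
    print(np.round(np.nonzero(m)[1].mean()+250,2),m.sum())
E
```

```text
time: 11.7
ee_pos: [0.5876, 0.1369, 0.2644]
eef_rot: [1.0, -0.001, 0.002, -0.001]
ft_force: [0.0, -0.4, -0.1]
width: 0.0006
grip_force: 0.0
264.47 86
264.96 77
```

View pics/c6.png

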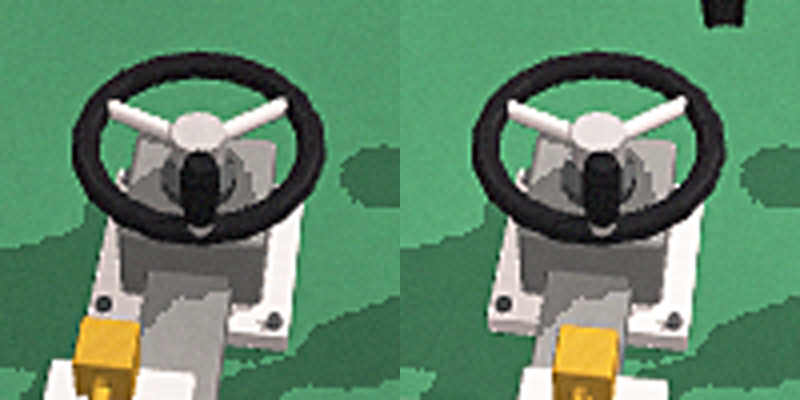

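The handle is back within about 1 mm of its start (264.5 px before, 265.0 px now). The carriage has moved about 20 px, roughly 40 mm, and the robot is clear.

```bash
python3 -c "
from bench import r
print(r.close_job())"
```

```text
the job is handed in; nothing more can be done
None
```

I pushed the hand wheel one full clockwise turn by its handle and handed the job in. In the last picture the handle is about 1 mm from its start, the carriage has moved on by about 40 mm, and the robot is clear; no verdict came back.

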